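# Rinse a glass on the sprung glass rinser

## Task

Take the tall glass from the tray and, keeping it upside down, press its mouth squarely and centrally onto the sprung plate of the glass rinser until the plate is all the way down and level, and keep it down for a second or two; press only as firmly as the spring needs, never harder than 20 N. Then set the glass down gently, still upside down, on the free end of the draining mat and let go, without shifting the other glasses, the milk jug or the stirrers.

Things in the scene. Friction and masses are not known exactly. Their poses are not given: they have to be found in the camera images.
- glass_mid (a point): the tall straight glass tumbler to be rinsed: 62 mm outer diameter, 3 mm wall, 120 mm tall, about 0.2 to 0.3 kg, standing upside down (open mouth down, closed foot up) on the -x end of the tray. The point is the centre of the glass, 60 mm above the rim; z points up towards the foot
- glass_rim (a point): centre of the mouth of that glass, in the plane of its flat rim (the underside as it stands)
- tray: dark steel serving tray, 270 mm (its x) by 170 mm (its y), floor 6 mm and edge 14 mm above the table, fixed; origin under its centre. The tall glass stands on its -x half, a shorter upturned glass on its +x half, the two centres at least 105 mm apart
- rinser: the glass rinser: a fixed stainless drip tray of 240 mm (its x) by 160 mm (its y), edge 36 mm high; two short pipes stick out 70 mm at its +x end, 22 mm high. Origin under its centre, on the table. In its middle is a round flat press plate, 86 mm diameter, 4 mm thick, sprung, with a 22 mm wide, 6 mm high nozzle dome in the middle that goes inside the glass
- rinser_top (a point): centre of the rinser's slotted grille, 30 mm above the table, straight below the middle of the press plate. The plate stands above it on a screwed-in nozzle: the top face of the released plate is 18 to 33 mm above this point; which is not known, and it stays as it is through the job
- rinser_plate (a joint): how far the sprung plate is pushed down, m: 0 released, 0.010 fully down on its stop. It starts to move at about 4 N between rim and plate and reaches the stop at about 8 N; beyond that it is rigid
- plate_roll (a joint): tilt of the plate about the rinser's x axis, rad, 0 is level. The plate rocks freely on a ball seat up to 0.08 either way and starts askew; a rim pressed down squarely on it levels it
- plate_pitch (a joint): tilt of the plate about the rinser's y axis, rad, likewise
- drain_mat: grey ribbed rubber draining mat, 270 mm (its x) by 170 mm (its y), top 8 mm above the table, fixed; origin under its centre. Its -x end is free, another glass stands on its +x end
- drain_spot (a point): middle of the free end of the mat, on its top, 55 mm from the mat's centre and 130 mm or more from the middle of the other glass
- short_glass: bystander: the shorter upturned tumbler (70 mm diameter, 85 mm tall) on the tray; origin under its centre
- drained_glass: bystander: an upturned tall tumbler like the task's one (62 mm diameter, 120 mm tall), already rinsed, on the +x end of the draining mat; origin under its centre
- milk_jug: bystander: round white milk jug, 92 mm wide, 115 mm tall; origin under its centre
- stirrers: bystander: black beaker of wooden stirrers, 72 mm wide, 170 mm tall with the sticks; origin under its centre

How it is judged:
By the outcome, as a careful person would: the job done as asked, in the order asked, and still so for the second after the job is handed in, with the robot touching nothing.
It also fails if it takes over 64 s, if anything falls off the work surface, if the arm or the gripper's body presses on something with over 40 N, if the wrist force passes 120 N, or if a joint passes its speed limit or range.

## Robot

A 6-joint arm with a two-finger parallel gripper is mounted at the origin on the work surface. World frame = base frame: x ahead of the robot, y to its left, z up, the work surface at z = 0. Lengths are in m, angles in rad, forces in N, time in s.
With the tool pointing down it reaches from about 0.275 to 0.825 m from the base axis. Payload 5.2 kg.
Tool frame: the origin (TCP) lies midway between the tips of the shut fingers; the grasp point (between the pads) lies 19 mm behind it; z points along the fingers, y is the direction in which the jaws open and shut (so a half turn about z gives the same grasp; the last joint's range is limited). The gripper opens to 93 mm and grips with 3 to 60 N. Pads are 15 mm wide; open, the fingers measure 128 mm over their backs; the gripper's body (75 mm by 188 mm) begins 65 mm behind the grasp point.
Start: joints at [1.123, 0.259, 1.535, -0, 1.348, -0.203], TCP at [0.133, 0.534, 0.219] pointing down, gripper open.
Joint ranges: [-3.14, 3.14], [-0.91, 2.08], [0.19, 2.58], [-1.22, 4.36], [0.22, 2.71], [-3.12, 3.12]. Speed limits (rad/s): [2.57, 2.57, 3.14, 3.14, 3.14, 3.14].

## Interface

Orientations are given as [roll, pitch, yaw] about the fixed x, y, z axes, in that order (R = Rz(yaw) Ry(pitch) Rx(roll)).
In Python, from station import bot gives the robot as it stands.
- The arm moves only by the tool servo_tool, never from a script. Its argument "plan" is a list that holds one entry, the list of rows, each a list of 7 numbers: the shift along the world's x, y, z in mm, then the turn, a rotation vector about the world's x, y, z in rad, then the opening in per cent of the stroke, from 0 (shut) to 100 (fully open). A call has 1 to 5 rows; each row shifts and turns the pose as measured when the row begins; what a row does not reach is not made up. A row lasts 1/8 s, in which the tool goes at most 62.5 mm and 10.7 degrees, less where a joint would pass 70% of its speed; a pose out of reach is approached as far as the arm can. A call is refused whole if a number of a shift passes 62.5 or a number of a turn 0.188, either way. A call with a gripper value outside its range is refused whole. The fingers move at their own pace and stop on an object; "squeeze" is the grip in N (left out, the last holds). Time passes only in rows, so rows that do not move let the fingers close. It gives the time, the measured TCP pose, the force and the opening at its end, in the units of the state.
- bot.observe(): the state, without advancing time (a new reading comes with each control period).
- bot.camera(name): name is "side" or "top"; returns the picture (480x640x3 uint8, red, green, blue); there is no depth.
- bot.calibration(name): a dict with "fx", "fy", "cx", "cy" (pixels), "origin" and "orientation" of the camera in the world. Camera axes: x right, y up, looking along -z (the intrinsics and any distortion apply to the point x, -y, -z); pixel columns grow to the right and rows downward; lengths in m; the calibration is good to about 2 mm. A picture is of the moment at which its call begins. calibration takes no time and is no camera call.
- bot.finish_job(): hands the job in, once; it reports no verdict.
The state is a dict: "t": time; "joint_pos": joint angles; "joint_velocities": joint speeds; "tau": joint torques, N m; "tool_pos": TCP position; "tool_rot": TCP orientation; "contact_force": force on the tool from outside, world axes, zero at the start; "torque": the same for the moment, N m; "gripper_width": finger opening in m.
Only numpy, scipy, OpenCV 4.12 (cv2) and the standard library are available. Lean on these libraries where they do the work, as an engineer would, in place of code of your own. Each camera call takes 0.05 s, during which the arm holds its last target.

## Working session

There is one attempt and no reset: what is moved stays moved. The work goes in short steps, Python scripts to look and compute and a tool call to move; the robot and the scene stay as the last step left them, time stands still between calls to the robot, and variables do not carry over. Pictures are saved under pics/ and viewed, and the job is handed in when it is done.

Besides the shell and the picture viewer there is one more tool, called in YAML: its name, and indented under it one key for each argument. servo_tool: Moves the arm, as the interface text tells. Its arguments: {"type":"object","properties":{"plan":{"type":"array","items":{"type":"array","items":{"type":"array","items":{"type":"number"}}}},"squeeze":{"type":"number"}},"required":["plan"]}

```bash
ls; mkdir -p pics; python3 - <<'E'
from station import bot
import cv2
print(bot.observe())
for n in("side","top"):
    print(n,bot.calibration(n)); cv2.imwrite(f"pics/{n}0.png",cv2.cvtColor(bot.camera(n),cv2.COLOR_RGB2BGR))
E
```

```text
pics
{'t': 0.0, 'joint_pos': array([ 1.12320053e+00,  2.59307082e-01,  1.53609827e+00, -7.12044439e-06,
        1.34797148e+00, -2.02793275e-01]), 'joint_velocities': array([ 2.46926875e-04, -8.56724306e-04,  2.73939283e-04,  1.45525303e-03,
        7.21514332e-04,  6.26876776e-05]), 'tau': array([ 1.03959894e-03, -4.37309968e+01, -2.84001142e+01,  7.19984248e-02,
        4.15279786e-02, -1.04877540e-04]), 'tool_pos': array([0.1330348 , 0.53310384, 0.21783093]), 'tool_rot': array([-3.13984363e+00, -3.52546036e-04,  2.89679141e+00]), 'contact_force': array([ 0.18474645,  0.33989854, -1.19075568]), 'torque': array([-0.05228328,  0.05604461,  0.00243221]), 'gripper_width': 0.09260161878971476}
side {'fx': 529.6319702160397, 'fy': 529.6319702160397, 'cx': 316.33024948847134, 'cy': 240.89917182380793, 'origin': array([ 0.24105671, -0.74581934,  0.84503452]), 'orientation': array([ 0.82019332, -0.01817711, -0.38564885])}
top {'fx': 618.9178328150648, 'fy': 618.9178328150648, 'cx': 316.9246301014427, 'cy': 239.65594832701373, 'origin': array([0.38886393, 0.02147862, 1.41919658]), 'orientation': array([ 0.13985518, -0.00639991, -1.58260127])}
```

View pics/side0.png

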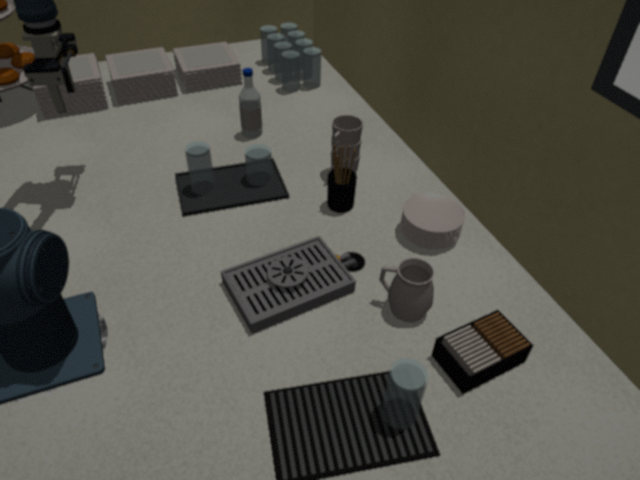

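View pics/top0.png

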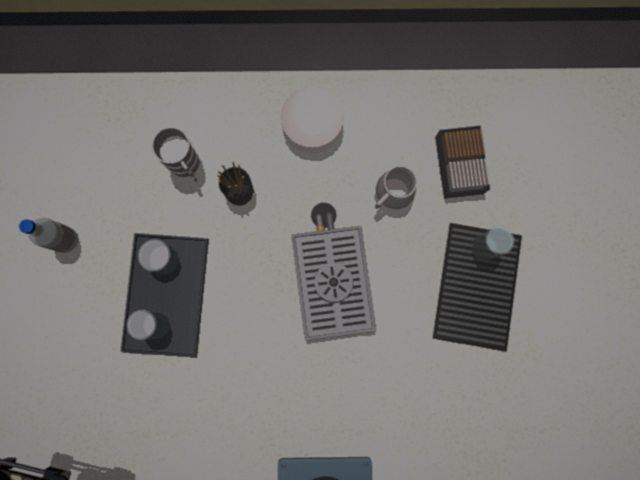

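```bash
cat > h.py <<'E'
import numpy as np, cv2
from station import bot
from scipy.spatial.transform import Rotation as R
def cam(n):
    c=bot.calibration(n); return c,R.from_euler('xyz',c['orientation']).as_matrix(),np.array(c['origin'])
def ray(n,u,v):
    c,M,o=cam(n); d=M@np.array([(u-c['cx'])/c['fx'],-(v-c['cy'])/c['fy'],-1]); return o,d
def onz(n,u,v,z):
    o,d=ray(n,u,v); return o+d*(z-o[2])/d[2]
def proj(n,p):
    c,M,o=cam(n); q=M.T@(np.array(p)-o); return np.array([c['cx']+c['fx']*q[0]/-q[2], c['cy']-c['fy']*q[1]/-q[2]])
def shot(n,name):
    im=cv2.cvtColor(bot.camera(n),cv2.COLOR_RGB2BGR); cv2.imwrite('pics/'+name,im); return im
def crop(im,x,y,w,h,name,gain=1.6):
    c=cv2.resize(im[y:y+h,x:x+w],None,fx=min(800/w,600/h),fy=min(800/w,600/h),interpolation=cv2.INTER_CUBIC)
    cv2.imwrite('pics/'+name,cv2.convertScaleAbs(c,alpha=gain))
E
python3 - <<'E'
from h import *
t=cv2.imread('pics/top0.png'); s=cv2.imread('pics/side0.png')
crop(t,110,225,110,140,'c_tray.png',2.2); crop(t,285,195,100,150,'c_rin.png'); crop(t,425,215,110,140,'c_mat.png',2.2)
crop(s,165,130,130,90,'c_stray.png',2); crop(s,210,230,160,110,'c_srin.png',2)
E
```

```text
(no output)
```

View pics/c_tray.png

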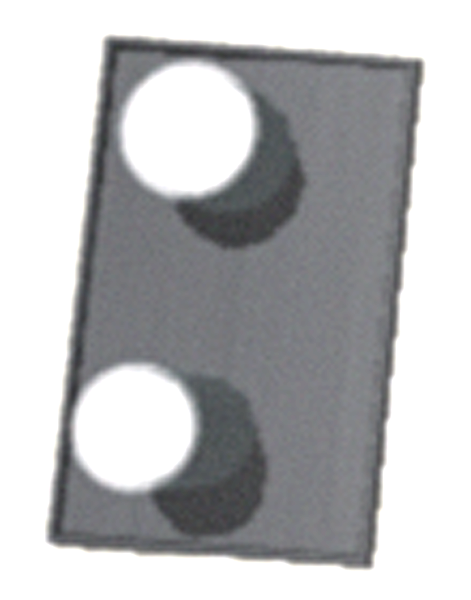

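View pics/c_rin.png

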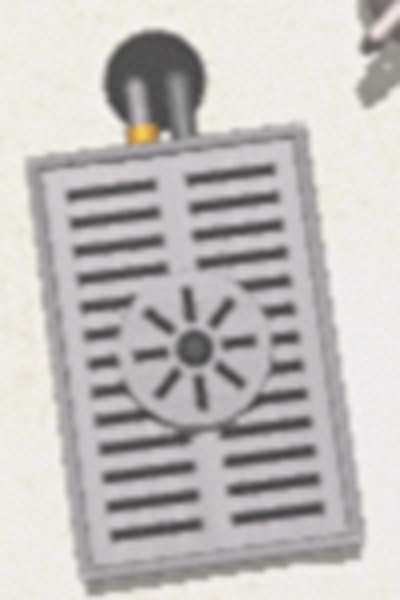

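View pics/c_mat.png

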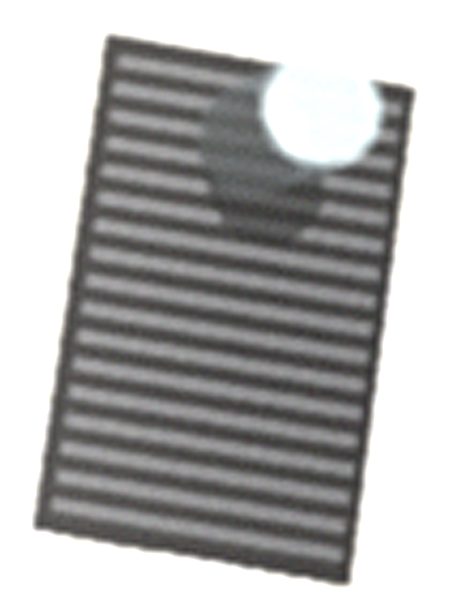

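View pics/c_stray.png

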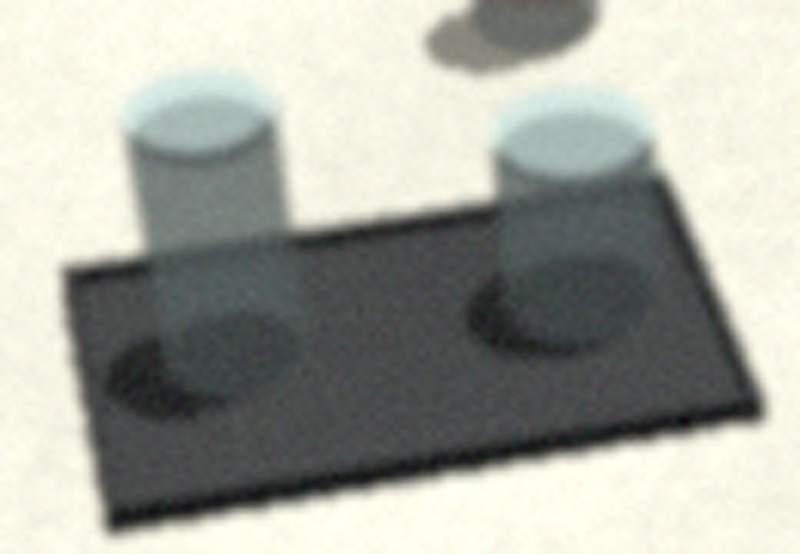

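View pics/c_srin.png

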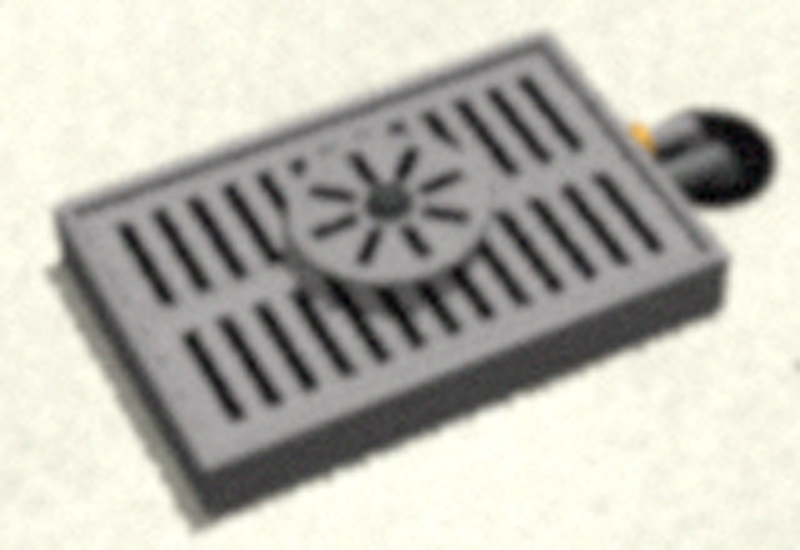

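```bash
python3 - <<'E'
from h import *
np.set_printoptions(precision=4,suppress=True)
t=cv2.imread('pics/top0.png')
def blob(x,y,w,h,th):
    g=cv2.cvtColor(t,cv2.COLOR_BGR2GRAY)[y:y+h,x:x+w]
    g=cv2.resize(g,None,fx=4,fy=4,interpolation=cv2.INTER_CUBIC)
    m=(g>th).astype(np.uint8)
    cs,_=cv2.findContours(m,0,cv2.CHAIN_APPROX_NONE); c=max(cs,key=cv2.contourArea)
    (cx,cy),ax,a=cv2.fitEllipse(c); return x+(cx+.5)/4-.5,y+(cy+.5)/4-.5,np.array(ax)/4
for nm,b,z in(("tall",(126,306,34,37),.126),("short",(136,236,36,36),.091)):
    u,v,ax=blob(*b,90); print(nm,u,v,ax,onz("top",u,v,z))
f=600/140
def c2(p,off,f): return p[0]/f+off[0]-.5+.5/f,p[1]/f+off[1]-.5+.5/f
for nm,off,pts,z,f in(("tray",(110,225),[(105,40),(422,62),(370,567),(48,542)],.014,f),("mat",(425,215),[(108,35),(413,90),(348,584),(36,527)],.008,f),("rin",(285,195),[(27,157),(305,123),(365,547),(82,580)],.036,4)):
    P=np.array([onz("top",*c2(p,off,f),z) for p in pts]); c=P.mean(0)
    ax=(P[0]+P[1]-P[2]-P[3])/2; print(nm,P[:,:2].tolist(),c,"yaw",np.arctan2(ax[1],ax[0]),np.linalg.norm(ax),np.linalg.norm((P[0]-P[1]+P[3]-P[2])/2))
# side
f=800/130
for nm,p,z in(("tall",(200,112),.126),("short",(575,133),.091)): print(nm,'side',onz("side",*c2(p,(165,130),f),z))
u,v=c2((323,117),(425,215),600/140);print("drained",onz("top",u,v,.128))
f=600/140
for z in(.048,.055,.063): 
    print('plate top',z,onz("top",*c2((194,349),(285,195),4),z+.006),'side',onz("side",*c2((390,200),(210,230),5),z+.006))
    print(' disc top',onz("top",*c2((195,348),(285,195),4),z),'side',onz("side",*c2((390,202),(210,230),5),z))
    print(' disc edges side', onz("side",*c2((285,205),(210,230),5),z),onz("side",*c2((494,205),(210,230),5),z))
E
```

```text
tall 140.61984825134277 324.2642192840576 [27.7002 29.1112] [0.3982 0.3775 0.126 ]
short 153.31143951416016 254.68313217163086 [30.1231 31.632 ] [0.5469 0.3639 0.091 ]
tray [[0.6043339363196516, 0.4288725987965212], [0.5906063254103391, 0.2594305909198078], [0.3253912840507144, 0.28309635557032575], [0.34022754588823806, 0.4507546091641234]] [0.4651 0.3555 0.014 ] yaw -0.08583792323818426 0.2656387480971178 0.16915413171851906
mat [[0.623491295220002, -0.29796019972428234], [0.5916892103712204, -0.4613001264987536], [0.33004517421231994, -0.4119320154262448], [0.3615513876011695, -0.2490581516998827]] [ 0.4767 -0.3551  0.008 ] yaw -0.18552907158055615 0.266363084130842 0.16615006600861348
rin [[0.5972865104516075, 0.06789483540472362], [0.6150505704031776, -0.08961634672441057], [0.377162978337178, -0.11765558418538741], [0.36101084855112187, 0.038992614981626844]] [ 0.4876 -0.0251  0.036 ] yaw 0.11951596912901791 0.2387850084480019 0.15799242448824674
tall side [0.397  0.3757 0.126 ]
short side [0.5452 0.361  0.091 ]
drained [ 0.5615 -0.3751  0.128 ]
plate top 0.048 [ 0.4865 -0.0242  0.054 ] side [ 0.4853 -0.0246  0.054 ]
 disc top [ 0.4874 -0.0249  0.048 ] side [ 0.4867 -0.0202  0.048 ]
 disc edges side [ 0.4455 -0.0062  0.048 ] [ 0.5265 -0.0374  0.048 ]
plate top 0.055 [ 0.486  -0.0239  0.061 ] side [ 0.4831 -0.031   0.061 ]
 disc top [ 0.4869 -0.0247  0.055 ] side [ 0.4846 -0.0266  0.055 ]
 disc edges side [ 0.4437 -0.0127  0.055 ] [ 0.524  -0.0436  0.055 ]
plate top 0.063 [ 0.4854 -0.0237  0.069 ] side [ 0.4806 -0.0383  0.069 ]
 disc top [ 0.4864 -0.0244  0.063 ] side [ 0.4821 -0.0339  0.063 ]
 disc edges side [ 0.4417 -0.0201  0.063 ] [ 0.5211 -0.0507  0.063 ]
```

servo_tool:
  plan:
    - [[53,-31,0,0,0,0.012,100],[53,-31,0,0,0,0.012,100],[53,-31,0,0,0,0.012,100],[53,-31,0,0,0,0.012,100],[53,-31,0,0,0,0.012,100]]
  squeeze: 30

```text
t: 0.72
tool_pos: [0.399, 0.3754, 0.216]
tool_rot: [-3.139, -0.003, 2.969]
contact_force: [1.5, 0.2, -0.6]
gripper_width: 0.0928
```

servo_tool:
  plan:
    - [[0,0,-30,0,0,0,100],[-2,1,-30,-0.002,0.003,0,100],[0,0,0,0,0,0,100]]

```text
t: 1.1
tool_pos: [0.4019, 0.3723, 0.1537]
tool_rot: [-3.135, -0.005, 2.96]
contact_force: [-0.9, 0.8, 0.1]
gripper_width: 0.0932
```

```bash
python3 - <<'E'
from h import *
o=bot.observe(); print(o['tool_pos'],o['tool_rot'],o['contact_force'])
t=shot('top','top1.png'); s=shot('side','side1.png')
crop(t,90,270,120,90,'t1.png'); crop(s,140,80,160,120,'s1.png',2)
E
```

```text
[0.40185835 0.372266   0.15368368] [-3.13481759 -0.00548804  2.96044508] [-0.85092884  0.7993701   0.05180589]
```

View pics/t1.png

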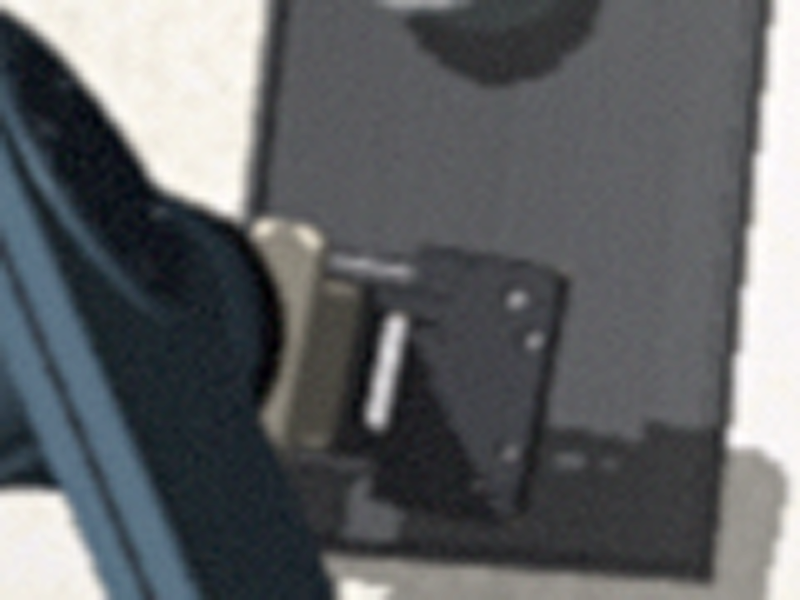

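View pics/s1.png

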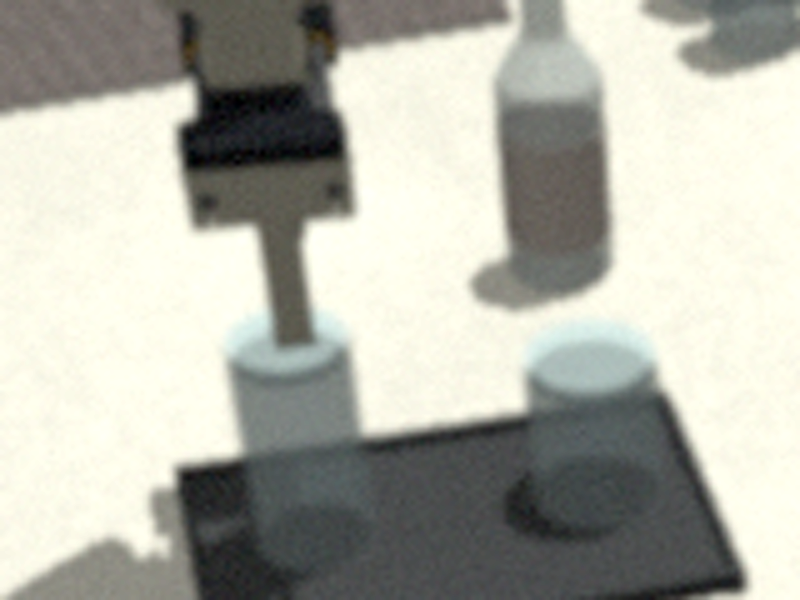

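```bash
cat >> h.py <<'E'
def go(x,y,z,yaw=2.95):
    o=bot.observe(); T=R.from_euler('xyz',[np.pi,0,yaw]); r=(T*R.from_euler('xyz',o['tool_rot']).inv()).as_rotvec()
    print('t',round(o['t'],2),'pos',np.round(o['tool_pos']*1e3,1),'d mm',np.round(np.array([x,y,z])*1e3-o['tool_pos']*1e3,1),'rot',np.round(r,4),'F',np.round(o['contact_force'],1),'M',np.round(o['torque'],2),'w',round(o['gripper_width'],4))
E
python3 -c "
from h import *
go(.3972,.3767,.15)"
```

```text
t 1.2 pos [403.2 373.6 156.3] d mm [-6.   3.1 -6.3] rot [ 0.003  -0.0022 -0.0113] F [0.5 0.2 1.4] M [ 0.01 -0.04 -0.02] w 0.093
```

```bash
python3 -c "
from h import *
for i in range(5):
    go(.3972,.3767,.15); bot.camera('top')
go(.3972,.3767,.15)"
```

```text
t 1.2 pos [403.2 373.6 156.3] d mm [-6.   3.1 -6.3] rot [ 0.003  -0.0022 -0.0113] F [0.5 0.2 1.4] M [ 0.01 -0.04 -0.02] w 0.093
t 1.25 pos [403.6 374.  157. ] d mm [-6.4  2.7 -7. ] rot [ 0.0021 -0.0008 -0.0116] F [ 0.1 -0.1  0. ] M [-0.03  0.01 -0.01] w 0.093
t 1.3 pos [403.7 374.2 157.4] d mm [-6.5  2.5 -7.4] rot [ 0.0017 -0.     -0.0118] F [-0.3 -0.2  0.3] M [ 0.03  0.01 -0.01] w 0.093
t 1.35 pos [403.7 374.3 157.5] d mm [-6.5  2.4 -7.5] rot [ 0.0014  0.0004 -0.0119] F [-0.1  0.5 -0.3] M [ 0.04 -0.06  0.  ] w 0.0932
t 1.4 pos [403.6 374.3 157.4] d mm [-6.4  2.4 -7.4] rot [ 0.0015  0.0003 -0.0119] F [-0.7 -0.4  0.1] M [-0.   -0.03  0.01] w 0.0929
t 1.45 pos [403.5 374.2 157.3] d mm [-6.3  2.5 -7.3] rot [ 0.0017  0.0001 -0.0118] F [-0.4  0.   0.2] M [ 0.04 -0.05 -0.02] w 0.0931
```

servo_tool:
  plan:
    - [[-6,2.5,-5,0.002,0,-0.012,100],[0,0,-20,0,0,0,100],[0,0,-20,0,0,0,100],[0,0,-10,0,0,0,100]]

```text
t: 1.95
tool_pos: [0.3967, 0.3785, 0.103]
tool_rot: [3.137, 0.003, 2.949]
contact_force: [-0.4, -0.3, 0.2]
gripper_width: 0.093
```

```bash
python3 -c "
from h import *
for i in range(2):
    go(.3972,.3767,.062); im=shot('side','side2.png')
go(.3972,.3767,.062)
crop(im,140,80,160,120,'s2.png',2)"
```

```text
t 1.95 pos [396.7 378.5 103. ] d mm [  0.5  -1.8 -41. ] rot [-0.0037  0.0041  0.0008] F [-0.4 -0.3  0.2] M [ 0.01  0.03 -0.  ] w 0.093
t 2.0 pos [396.4 378.2 102. ] d mm [  0.8  -1.5 -40. ] rot [-0.003   0.003   0.0008] F [-0.4  0.1 -0.2] M [ 0.02 -0.05 -0.02] w 0.0931
t 2.05 pos [396.7 378.3 102.9] d mm [  0.5  -1.6 -40.9] rot [-0.0032  0.0034  0.0008] F [-0.1 -0.3  0. ] M [-0.03  0.05 -0.02] w 0.0932
```

View pics/s2.png

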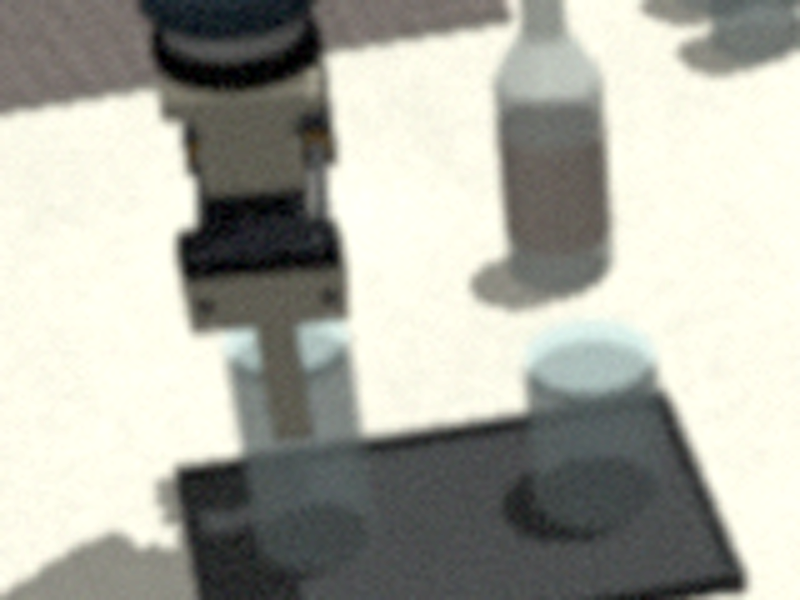

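servo_tool:
  plan:
    - [[0.5,-1.6,-20,-0.003,0.003,0,100],[0,0,-16,0,0,0,100],[0,0,-8,0,0,0,100]]

```text
t: 2.42
tool_pos: [0.3987, 0.378, 0.06]
tool_rot: [3.138, 0.004, 2.949]
contact_force: [-0.1, 0.7, -0.6]
gripper_width: 0.0928
```

```bash
python3 -c "
from h import *
for i in range(2):
    go(.3972,.3767,.062); im=shot('side','side2.png')
go(.3972,.3767,.062)"
```

```text
t 2.42 pos [398.7 378.   60. ] d mm [-1.5 -1.3  2. ] rot [-0.003   0.0046  0.0008] F [-0.1  0.7 -0.6] M [ 0.02 -0.05 -0.01] w 0.0928
t 2.48 pos [398.3 377.8  59.3] d mm [-1.1 -1.1  2.7] rot [-0.0023  0.0036  0.0008] F [ 0.3 -0.1 -0.6] M [-0.03 -0.06 -0.02] w 0.0932
t 2.52 pos [398.4 377.8  59.9] d mm [-1.2 -1.1  2.1] rot [-0.0023  0.0037  0.0008] F [-0.1  0.4 -0.2] M [-0.03 -0.01 -0.01] w 0.0929
```

servo_tool:
  plan:
    - [[-1.2,-1,2,-0.002,0.004,0,100],[0,0,0,0,0,0,60],[0,0,0,0,0,0,50],[0,0,0,0,0,0,40],[0,0,0,0,0,0,40]]
  squeeze: 30

```text
t: 3.15
tool_pos: [0.3982, 0.3774, 0.0639]
tool_rot: [3.139, 0.002, 2.949]
contact_force: [-0.0, -0.3, -1.5]
gripper_width: 0.0619
```

```bash
python3 -c "
from h import *
for i in range(2):
    go(.3972,.3767,.062); bot.camera('top')
go(.3972,.3767,.062)"
```

```text
t 3.15 pos [398.2 377.4  63.9] d mm [-1.  -0.7 -1.9] rot [-0.0019  0.0023  0.0007] F [-0.  -0.3 -1.5] M [-0.09  0.02  0.05] w 0.0619
t 3.2 pos [398.2 377.4  63.9] d mm [-1.  -0.7 -1.9] rot [-0.0018  0.0022  0.0007] F [-0.1 -0.4  1.4] M [-0.18  0.08 -0.01] w 0.0615
t 3.25 pos [398.2 377.4  63.9] d mm [-1.  -0.7 -1.9] rot [-0.0018  0.0021  0.0008] F [0.6 0.1 1.5] M [-0.15  0.06  0.02] w 0.0616
```

servo_tool:
  plan:
    - [[0,0,20,0,0,0,40],[0,0,35,0,0,0,40],[0,0,35,0,0,0,40],[0,0,25,0,0,0,40],[0,0,10,0,0,0,40]]

```text
t: 3.88
tool_pos: [0.395, 0.3756, 0.1884]
tool_rot: [-3.138, -0.005, 2.949]
contact_force: [-0.2, 0.5, -3.1]
gripper_width: 0.0619
```

```bash
python3 -c "
from h import *
for i in range(4):
    go(.487,-.0247,.19); im=shot('side','side3.png')
crop(im,140,50,200,150,'s3.png',2)"
```

```text
t 3.88 pos [395.  375.6 188.4] d mm [  92.  -400.3    1.6] rot [ 0.0027 -0.0059  0.001 ] F [-0.2  0.5 -3.1] M [ 0.05 -0.01  0.04] w 0.0619
t 3.92 pos [395.2 375.8 189. ] d mm [  91.8 -400.5    1. ] rot [ 0.0022 -0.0052  0.0009] F [ 0.6 -0.3 -0.8] M [-0.02 -0.02 -0.01] w 0.0617
t 3.98 pos [395.  375.5 187.8] d mm [  92.  -400.2    2.2] rot [ 0.0029 -0.0061  0.001 ] F [-0.5  1.  -3.1] M [ 0.04 -0.07 -0.05] w 0.0615
t 4.03 pos [394.5 375.2 186.8] d mm [  92.5 -399.9    3.2] rot [ 0.0038 -0.0076  0.001 ] F [-0.6 -0.5 -3.1] M [ 0.01 -0.02 -0.05] w 0.0613
```

View pics/s3.png

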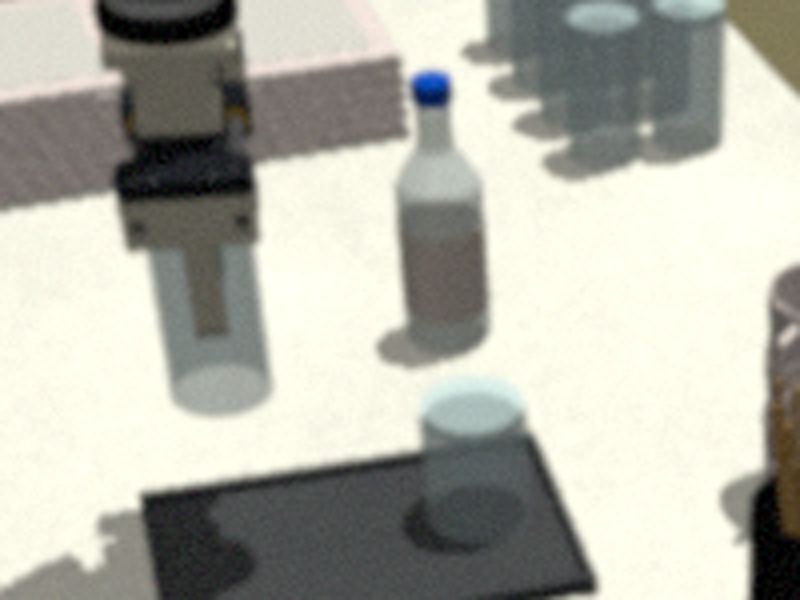

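servo_tool:
  plan:
    - [[5,-22,2,0.002,-0.004,0,40],[10,-44,0,0.001,-0.002,0,40],[10,-44,0,0,0,0,40],[10,-44,0,0,0,0,40],[10,-44,0,0,0,0,40]]

```text
t: 4.7
tool_pos: [0.4352, 0.173, 0.1802]
tool_rot: [-3.134, -0.014, 2.955]
contact_force: [1.2, -0.3, -2.3]
gripper_width: 0.0617
```

servo_tool:
  plan:
    - [[10,-44,0,0,0,0,40],[10,-44,0,0,0,0,40],[10,-44,0,0,0,0,40],[8,-35,0,0,0,0,40],[5,-20,0,0,0,0,40]]

```text
t: 5.32
tool_pos: [0.4749, -0.0216, 0.173]
tool_rot: [-3.133, -0.026, 2.953]
contact_force: [-0.3, -0.3, -3.2]
gripper_width: 0.0617
```

```bash
python3 -c "
from h import *
for i in range(3):
    go(.487,-.0247,.19); bot.camera('top')"
```

```text
t 5.33 pos [474.9 -21.6 173. ] d mm [12.1 -3.1 17. ] rot [ 0.0033 -0.027  -0.0028] F [-0.3 -0.3 -3.2] M [ 0.03 -0.04  0.02] w 0.0617
t 5.38 pos [475.6 -23.6 172.9] d mm [11.4 -1.1 17.1] rot [ 0.0051 -0.0267 -0.0024] F [ 0.4 -2.1 -1.9] M [-0.11 -0.13  0.02] w 0.0615
t 5.42 pos [475.2 -21.8 173. ] d mm [11.8 -2.9 17. ] rot [ 0.0038 -0.0268 -0.0017] F [ 0.5  0.1 -2.8] M [ 0.01 -0.03 -0.06] w 0.0619
```

servo_tool:
  plan:
    - [[11,-2.5,-10,0.004,-0.026,-0.002,40],[1,-0.5,-7,0,-0.002,0,40],[0,0,-3,0,0,0,40]]

```text
t: 5.85
tool_pos: [0.485, -0.0206, 0.1509]
tool_rot: [3.139, -0.003, 2.952]
contact_force: [0.4, 0.0, -2.8]
gripper_width: 0.0621
```

```bash
python3 -c "
from h import *
for i in range(3):
    go(.487,-.0247,.15); im=shot('side','side4.png')
t=shot('top','top4.png')
go(.487,-.0247,.15)
crop(im,200,170,180,135,'s4.png',2); crop(t,270,200,140,105,'t4.png',1.6)"
```

```text
t 5.85 pos [485.  -20.6 150.9] d mm [ 2.  -4.1 -0.9] rot [-0.0034 -0.0026 -0.0019] F [ 0.4  0.  -2.8] M [ 0.04  0.01 -0.03] w 0.0621
t 5.9 pos [484.9 -20.5 150.8] d mm [ 2.1 -4.2 -0.8] rot [-0.0036 -0.0029 -0.002 ] F [ 0.3  0.6 -2.7] M [ 0.02 -0.    0.02] w 0.0619
t 5.95 pos [485.2 -20.8 151.2] d mm [ 1.8 -3.9 -1.2] rot [-0.0033 -0.0023 -0.0019] F [ 0.1  0.4 -2.4] M [0.01 0.01 0.  ] w 0.0621
t 6.05 pos [485.8 -21.2 151.9] d mm [ 1.2 -3.5 -1.9] rot [-0.0028 -0.0006 -0.0017] F [ 1.1  0.4 -2.5] M [-0.    0.03 -0.05] w 0.0615
```

View pics/s4.png

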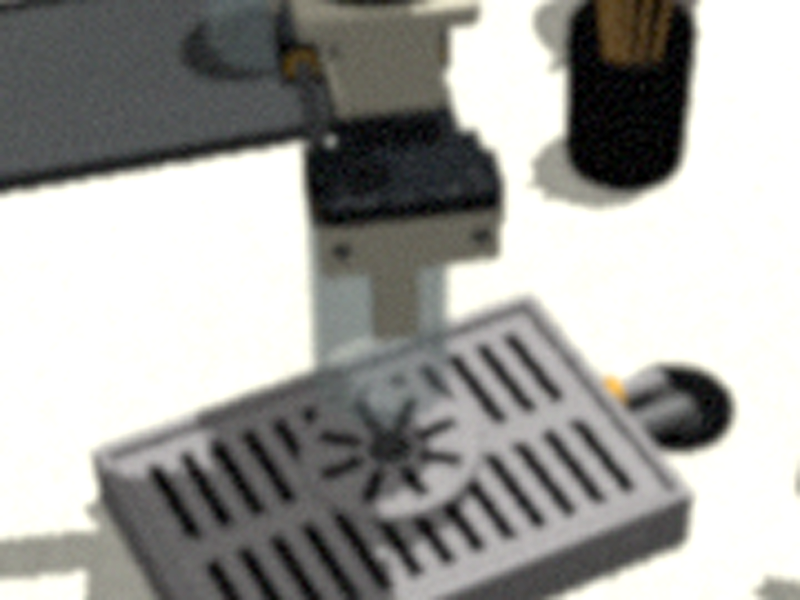

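View pics/t4.png

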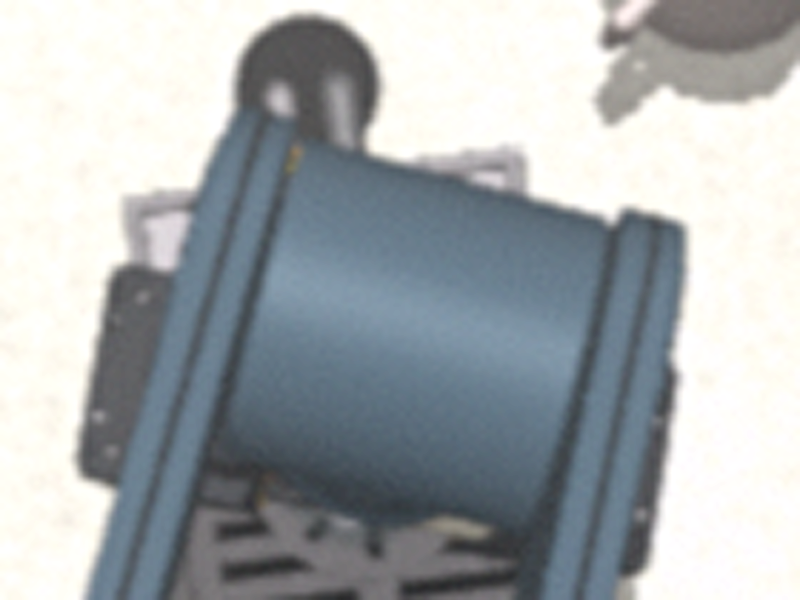

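```bash
python3 -c "
from h import *
o=bot.observe();p=o['tool_pos'];f=800/180
a=np.linspace(0,2*np.pi,200)
for h in (.058,.04,.02,0):
    q=np.array([proj('side',[p[0]+.031*np.cos(b),p[1]+.031*np.sin(b),p[2]-h]) for b in a]); q=(q-[200,170])*f
    print(h,q.min(0),q.max(0))
print((proj('side',[.487,-.0247,.054])-[200,170])*f)
"
```

```text
0.058 [317.89931222 329.46985007] [454.49758111 425.14701286]
0.04 [316.31411961 300.95941217] [454.50004032 396.52325212]
0.02 [314.50901133 268.51160343] [454.50284056 363.91220031]
0 [312.6560437  235.22332402] [454.50571489 330.41847444]
[392.90453007 441.82332741]
```

servo_tool:
  plan:
    - [[2.2,-3.0,-8,-0.003,-0.001,-0.002,40],[0,0,-6,0,0,0,40],[0,0,-3,0,0,0,40]]

```text
t: 6.42
tool_pos: [0.4886, -0.0243, 0.1344]
tool_rot: [-3.141, 0.002, 2.95]
contact_force: [0.9, 0.8, -4.0]
gripper_width: 0.0617
```

```bash
python3 -c "
from h import *
for i in range(3):
    go(.488,-.0242,.125); im=shot('side','side5.png')
go(.488,-.0242,.125)
crop(im,200,170,180,135,'s5.png',2)"
```

```text
t 6.42 pos [488.6 -24.3 134.4] d mm [-0.6  0.1 -9.4] rot [0.0009 0.0017 0.0003] F [ 0.9  0.8 -4. ] M [-0.04 -0.01 -0.04] w 0.0617
t 6.47 pos [488.4 -24.3 134.2] d mm [-0.4  0.1 -9.2] rot [0.0008 0.0013 0.0003] F [-0.4  0.6 -2.8] M [0.01 0.03 0.01] w 0.0615
t 6.53 pos [488.4 -24.3 134.5] d mm [-0.4  0.1 -9.5] rot [0.0008 0.0014 0.0002] F [-0.2 -0.3 -2.6] M [-0.05  0.01  0.02] w 0.0617
t 6.58 pos [488.6 -24.4 134.8] d mm [-0.6  0.2 -9.8] rot [0.0009 0.0019 0.0002] F [-0.   0.2 -2.3] M [0.02 0.   0.02] w 0.062
```

View pics/s5.png

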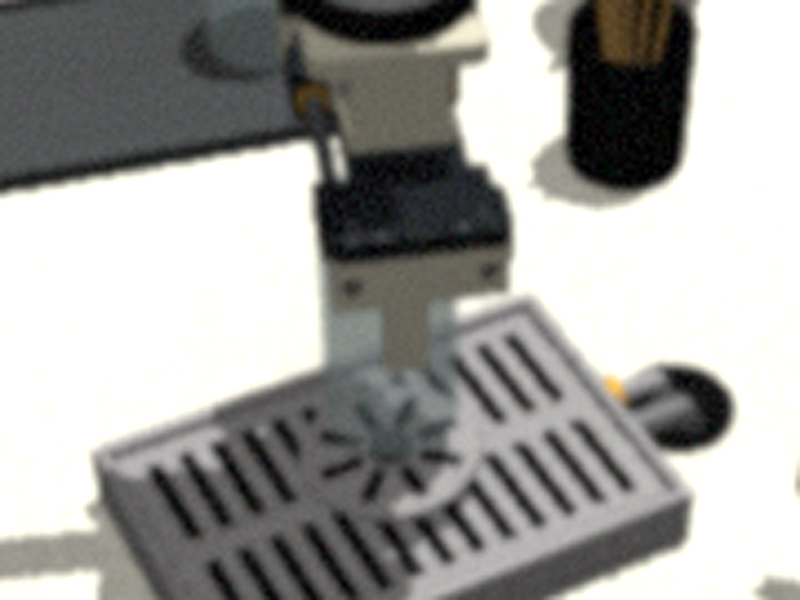

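servo_tool:
  plan:
    - [[-0.6,0,-6,0.001,0.001,0,40],[0,0,-4,0,0,0,40]]

```text
t: 6.82
tool_pos: [0.4884, -0.0245, 0.1247]
tool_rot: [3.141, 0.002, 2.95]
contact_force: [-1.0, -0.0, -3.1]
gripper_width: 0.0618
```

```bash
python3 -c "
from h import *
for i in range(2):
    go(.488,-.0242,.12);bot.camera('side')
"
```

```text
t 6.83 pos [488.4 -24.5 124.7] d mm [-0.4  0.3 -4.7] rot [0.0002 0.0019 0.0002] F [-1.  -0.  -3.1] M [-0.01 -0.07  0.03] w 0.0618
t 6.88 pos [488.2 -24.4 124.3] d mm [-0.2  0.2 -4.3] rot [0.     0.0014 0.0003] F [-0.5  0.3 -2.9] M [0.02 0.01 0.01] w 0.0615
```

servo_tool:
  plan:
    - [[-0.3,0,-2.5,0,0.001,0,40],[0,0,-2,0,0,0,40]]

```text
t: 7.18
tool_pos: [0.4881, -0.0245, 0.1199]
tool_rot: [3.142, 0.001, 2.95]
contact_force: [-0.3, -0.0, -2.6]
gripper_width: 0.0617
```

servo_tool:
  plan:
    - [[0,0,-2,0,0,0,40],[0,0,-2,0,0,0,40]]

```text
t: 7.42
tool_pos: [0.4882, -0.0245, 0.1158]
tool_rot: [-3.142, 0.001, 2.95]
contact_force: [0.3, 0.3, -3.1]
gripper_width: 0.0617
```

servo_tool:
  plan:
    - [[0,0,-2,0,0,0,40],[0,0,-2,0,0,0,40]]

```text
t: 7.68
tool_pos: [0.4882, -0.0245, 0.1115]
tool_rot: [-3.142, 0.001, 2.95]
contact_force: [-0.5, 0.3, -2.5]
gripper_width: 0.0616
```

```bash
python3 -c "
from h import *
for i in range(3):
    go(.488,-.0242,.11);im=bot.camera('side')
"
```

```text
t 7.67 pos [488.2 -24.5 111.5] d mm [-0.2  0.3 -1.5] rot [0.0002 0.001  0.0002] F [-0.5  0.3 -2.5] M [-0.01 -0.04  0.06] w 0.0616
t 7.72 pos [488.  -24.4 111.2] d mm [-0.   0.2 -1.2] rot [0.0001 0.0005 0.0002] F [ 0.5 -0.5 -1.9] M [0.03 0.02 0.05] w 0.0619
t 7.78 pos [488.  -24.4 111.3] d mm [ 0.   0.2 -1.3] rot [0.     0.0004 0.0003] F [-0.6  0.1 -2.4] M [-0.05 -0.03  0.02] w 0.0621
```

servo_tool:
  plan:
    - [[0,0,-1.5,0,0,0,40],[0,0,-1.5,0,0,0,40]]

```text
t: 8.07
tool_pos: [0.4884, -0.0246, 0.1087]
tool_rot: [-3.141, 0.002, 2.95]
contact_force: [0.5, 0.8, -1.3]
gripper_width: 0.0616
```

servo_tool:
  plan:
    - [[0,0,-1.5,0,0,0,40]]

```text
t: 8.2
tool_pos: [0.4886, -0.0246, 0.1074]
tool_rot: [-3.141, 0.002, 2.95]
contact_force: [-0.7, -0.1, 2.2]
gripper_width: 0.0619
```

servo_tool:
  plan:
    - [[0,0,-1.5,0,0,0,40]]

```text
t: 8.32
tool_pos: [0.4886, -0.0246, 0.1061]
tool_rot: [-3.141, 0.002, 2.95]
contact_force: [-1.1, 0.5, 2.9]
gripper_width: 0.0619
```

```bash
python3 -c "
from h import *
for i in range(2):
    go(.488,-.0242,.11);im=shot('side','side6.png')
crop(im,230,220,120,90,'s6.png',2)
"
```

```text
t 8.32 pos [488.6 -24.6 106.1] d mm [-0.6  0.4  3.9] rot [0.0006 0.002  0.0002] F [-1.1  0.5  2.9] M [0.07 0.37 0.04] w 0.0619
t 8.38 pos [488.5 -24.6 106. ] d mm [-0.5  0.4  4. ] rot [0.0006 0.0019 0.0002] F [0.  0.2 2.3] M [ 0.03  0.21 -0.05] w 0.0617
```

View pics/s6.png

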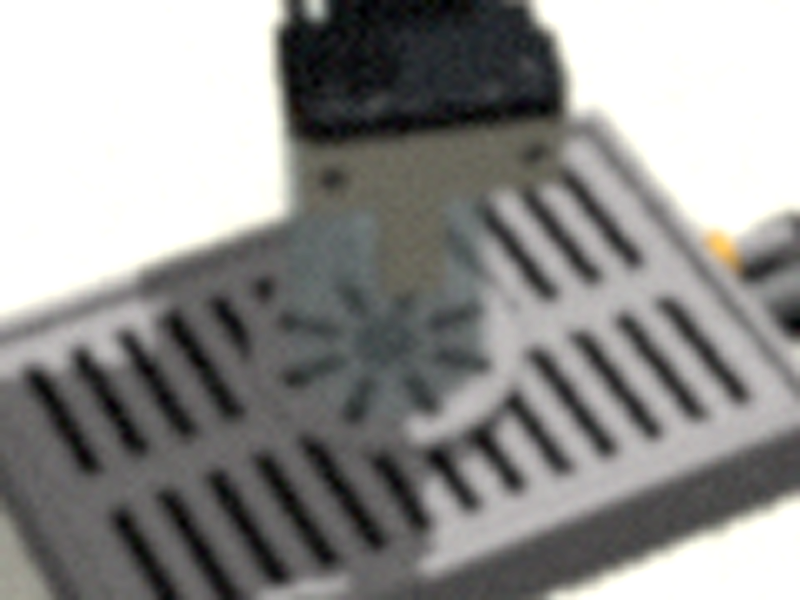

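servo_tool:
  plan:
    - [[-0.5,0.3,-1.5,0,0.002,0,40],[0,0,-1.5,0,0,0,40]]

```text
t: 8.68
tool_pos: [0.4886, -0.0246, 0.1035]
tool_rot: [-3.141, 0.002, 2.95]
contact_force: [-0.4, 0.1, 4.0]
gripper_width: 0.0617
```

servo_tool:
  plan:
    - [[0,0,-1.5,0,0,0,40],[0,0,-1.5,0,0,0,40]]

```text
t: 8.93
tool_pos: [0.4886, -0.0246, 0.1005]
tool_rot: [-3.141, 0.002, 2.95]
contact_force: [-0.9, 0.4, 4.4]
gripper_width: 0.0619
```

```bash
python3 -c "
from h import *
for i in range(3):
    go(.488,-.0242,.11);im=shot('side','side7.png')
"
```

```text
t 8.93 pos [488.6 -24.6 100.5] d mm [-0.6  0.4  9.5] rot [0.0012 0.0013 0.0001] F [-0.9  0.4  4.4] M [ 0.07  0.39 -0.02] w 0.0619
t 8.97 pos [488.6 -24.6 100.4] d mm [-0.6  0.4  9.6] rot [0.0012 0.0013 0.0001] F [-1.5 -0.3  4.2] M [-0.03  0.24  0.02] w 0.0615
t 9.03 pos [488.6 -24.6 100.5] d mm [-0.6  0.4  9.5] rot [0.0012 0.0013 0.0001] F [-1.2 -0.   5. ] M [ 0.01  0.42 -0.01] w 0.0617
```

servo_tool:
  plan:
    - [[-0.8,0.2,-1.0,0.001,0.001,0,40],[-0.5,0,-1.0,0,0,0,40]]

```text
t: 9.32
tool_pos: [0.4884, -0.0246, 0.0991]
tool_rot: [-3.141, 0.003, 2.95]
contact_force: [0.1, 1.0, 5.3]
gripper_width: 0.0615
```

servo_tool:
  plan:
    - [[-0.3,0,-1.0,0,0,0,40]]

```text
t: 9.45
tool_pos: [0.4884, -0.0246, 0.0982]
tool_rot: [-3.142, 0.004, 2.95]
contact_force: [-1.1, 0.2, 5.2]
gripper_width: 0.0615
```

```bash
python3 -c "
from h import *
for i in range(3):
    go(.488,-.0242,.11);im=shot('side','side7.png')
"
```

```text
t 9.45 pos [488.4 -24.6  98.2] d mm [-0.4  0.4 11.8] rot [0.0007 0.0036 0.0003] F [-1.1  0.2  5.2] M [ 0.06  0.19 -0.01] w 0.0615
t 9.5 pos [488.4 -24.6  98.1] d mm [-0.4  0.4 11.9] rot [0.0007 0.0036 0.0004] F [-1.4  0.7  5.6] M [ 0.04  0.07 -0.02] w 0.0615
t 9.55 pos [488.4 -24.6  98.2] d mm [-0.4  0.4 11.8] rot [0.0007 0.0035 0.0004] F [0.9 1.  5.6] M [ 0.08  0.13 -0.04] w 0.0617
```

servo_tool:
  plan:
    - [[-0.2,0.2,-0.8,0.001,0.003,0,40]]

```text
t: 9.72
tool_pos: [0.4886, -0.0246, 0.0978]
tool_rot: [3.142, 0.002, 2.95]
contact_force: [-1.5, 0.3, 11.0]
gripper_width: 0.0618
```

servo_tool:
  plan:
    - [[0,0.2,-0.8,0.001,0.002,0,40]]

```text
t: 9.85
tool_pos: [0.4888, -0.0247, 0.0978]
tool_rot: [3.141, 0.0, 2.95]
contact_force: [-4.1, -0.2, 13.3]
gripper_width: 0.062
```

servo_tool:
  plan:
    - [[0,0,-0.8,0,0.001,0,40]]

```text
t: 9.98
tool_pos: [0.4889, -0.0247, 0.0978]
tool_rot: [-3.142, -0.001, 2.95]
contact_force: [-3.1, 1.0, 12.9]
gripper_width: 0.0616
```

```bash
python3 -c "
from h import *
for i in range(3):
    go(.488,-.0242,.11);im=shot('side','side7.png')
crop(im,230,220,120,90,'s7.png',2)
"
```

```text
t 9.97 pos [488.9 -24.7  97.8] d mm [-0.9  0.5 12.2] rot [-0.0001 -0.0007 -0.    ] F [-3.1  1.  12.9] M [ 0.19  0.82 -0.03] w 0.0616
t 10.03 pos [488.9 -24.7  97.8] d mm [-0.9  0.5 12.2] rot [-0.0001 -0.0007 -0.    ] F [-3.   0.1 12.4] M [ 0.05  0.81 -0.07] w 0.0618
t 10.07 pos [488.9 -24.7  97.8] d mm [-0.9  0.5 12.2] rot [-0.0001 -0.0006 -0.0001] F [-2.5  1.1 11.8] M [ 0.1   0.75 -0.03] w 0.0618
```

View pics/s7.png

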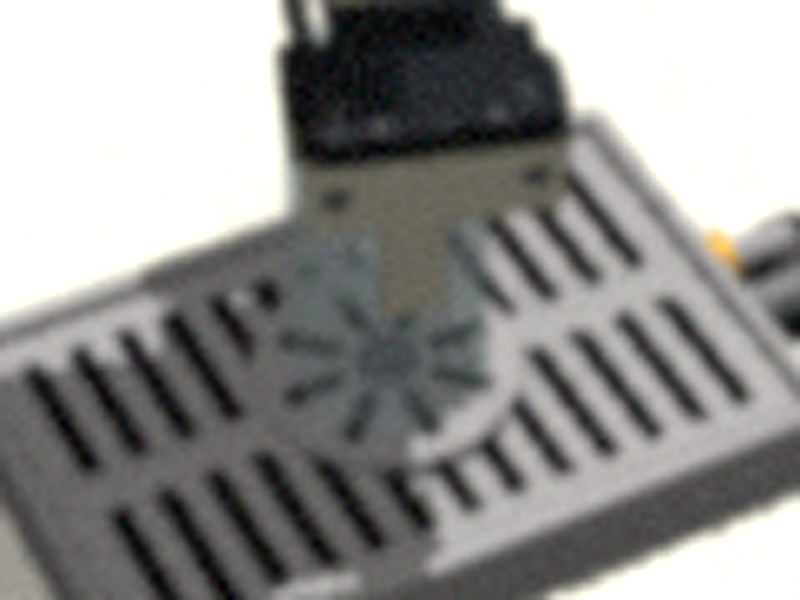

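servo_tool:
  plan:
    - [[-0.5,0.2,-0.4,0.001,-0.003,0,40]]

```text
t: 10.25
tool_pos: [0.4885, -0.0247, 0.0979]
tool_rot: [3.14, 0.003, 2.95]
contact_force: [-2.5, -0.4, 6.4]
gripper_width: 0.0618
```

```bash
python3 -c "
from h import *
for i in range(4):
    go(.488,-.0242,.11);bot.camera('side')
"
```

```text
t 10.25 pos [488.5 -24.7  97.9] d mm [-0.5  0.5 12.1] rot [-0.0006  0.0029 -0.0002] F [-2.5 -0.4  6.4] M [-0.17  0.3  -0.01] w 0.0618
t 10.3 pos [488.5 -24.7  97.9] d mm [-0.5  0.5 12.1] rot [-0.0006  0.0033 -0.0003] F [-0.8  0.2  7. ] M [-0.08  0.34  0.06] w 0.0619
t 10.35 pos [488.5 -24.7  97.9] d mm [-0.5  0.5 12.1] rot [-0.0006  0.0032 -0.0002] F [-2.  -0.2  7.4] M [-0.07  0.4  -0.02] w 0.0615
t 10.4 pos [488.5 -24.7  97.9] d mm [-0.5  0.5 12.1] rot [-0.0006  0.0031 -0.0001] F [-2.2 -0.6  8.4] M [-0.08  0.44  0.02] w 0.0621
```

servo_tool:
  plan:
    - [[-0.3,0.1,-0.5,0,0,0,40],[-0.2,0.1,-0.5,0,0,0,40],[0,0,-0.5,0,0,0,40]]

```text
t: 10.82
tool_pos: [0.4885, -0.0247, 0.0978]
tool_rot: [3.141, 0.005, 2.95]
contact_force: [-2.5, 0.8, 8.7]
gripper_width: 0.0613
```

```bash
python3 -c "
from h import *
for i in range(12):
    go(.488,-.0242,.11);im=shot('side','side8.png')
crop(im,230,220,120,90,'s8.png',2)
"
```

```text
t 10.82 pos [488.5 -24.7  97.8] d mm [-0.5  0.5 12.2] rot [-0.      0.0047 -0.0001] F [-2.5  0.8  8.7] M [ 0.15  0.57 -0.07] w 0.0613
t 10.88 pos [488.5 -24.7  97.9] d mm [-0.5  0.5 12.1] rot [-0.      0.0047 -0.0002] F [-1.7  0.3  8.7] M [ 0.06  0.57 -0.02] w 0.0614
t 10.93 pos [488.5 -24.7  97.8] d mm [-0.5  0.5 12.2] rot [-0.0001  0.0047 -0.0001] F [-1.8  0.3  9.6] M [0.1  0.52 0.04] w 0.0615
t 10.97 pos [488.5 -24.7  97.8] d mm [-0.5  0.5 12.2] rot [-0.0001  0.0046 -0.0002] F [-2.5  0.2  8.3] M [ 0.03  0.55 -0.07] w 0.0616
t 11.03 pos [488.5 -24.7  97.9] d mm [-0.5  0.5 12.1] rot [-0.      0.0047 -0.0001] F [-2.8  1.8  8.5] M [0.02 0.56 0.  ] w 0.0618
t 11.07 pos [488.5 -24.7  97.8] d mm [-0.5  0.5 12.2] rot [-0.      0.0047 -0.0002] F [-1.9 -0.   8.8] M [ 0.11  0.65 -0.05] w 0.0618
t 11.12 pos [488.4 -24.7  97.8] d mm [-0.4  0.5 12.2] rot [-0.0001  0.0046 -0.0002] F [-1.8  0.3  9.9] M [ 0.06  0.55 -0.  ] w 0.0616
t 11.18 pos [488.5 -24.7  97.9] d mm [-0.5  0.5 12.1] rot [-0.      0.0047 -0.0002] F [-1.9  0.3  9.3] M [ 0.1   0.55 -0.02] w 0.0617
t 11.22 pos [488.5 -24.7  97.9] d mm [-0.5  0.5 12.1] rot [-0.      0.0048 -0.0001] F [-2.2  0.2  9.5] M [ 0.06  0.52 -0.03] w 0.0617
t 11.28 pos [488.5 -24.7  97.8] d mm [-0.5  0.5 12.2] rot [-0.0001  0.0046 -0.0002] F [-2.   0.1  9.4] M [ 0.08  0.56 -0.01] w 0.0617
t 11.32 pos [488.4 -24.7  97.8] d mm [-0.4  0.5 12.2] rot [-0.      0.0046 -0.0002] F [-1.4  0.5  9.3] M [ 0.05  0.51 -0.03] w 0.0618
t 11.38 pos [488.4 -24.6  97.8] d mm [-0.4  0.4 12.2] rot [-0.0001  0.0047 -0.0002] F [-2.2 -0.3  9.2] M [ 0.02  0.51 -0.02] w 0.0616
```

View pics/s8.png

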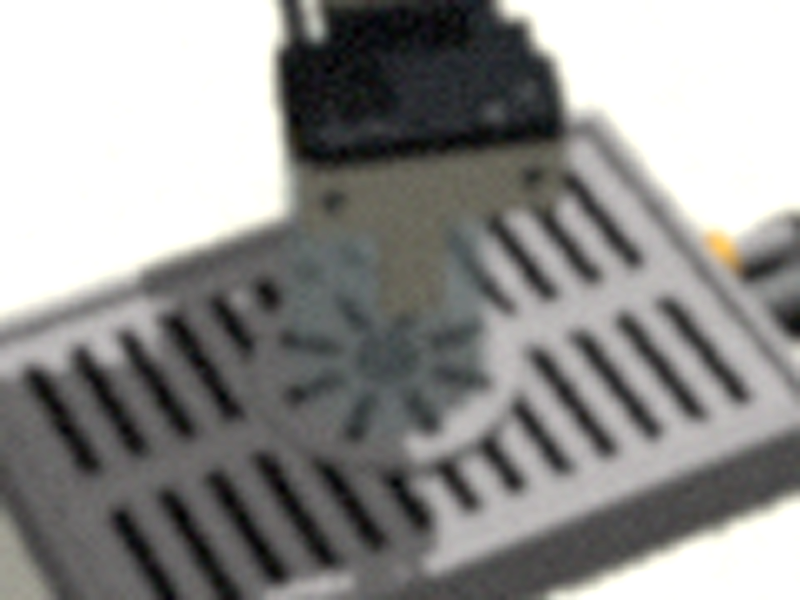

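```bash
python3 -c "
from h import *
for i in range(20): bot.camera('side')
go(.488,-.0242,.11)
"
```

```text
t 12.43 pos [488.5 -24.7  97.8] d mm [-0.5  0.5 12.2] rot [-0.0001  0.0046 -0.0001] F [-1.9 -0.4  8.9] M [ 0.07  0.53 -0.05] w 0.0618
```

servo_tool:
  plan:
    - [[0,0,1.5,0,0,0,40],[0,0,4,0,0,0,40],[0,0,8,0,0,0,40],[0,0,20,0,0,0,40],[0,0,25,0,0,0,40]]

```text
t: 13.05
tool_pos: [0.4854, -0.0237, 0.1549]
tool_rot: [3.14, -0.004, 2.95]
contact_force: [0.5, 0.9, -1.8]
gripper_width: 0.0613
```

servo_tool:
  plan:
    - [[0,0,25,0,0,0,40],[0,0,15,0,0,0,40],[0,0,0,0,0,0,40]]

```text
t: 13.42
tool_pos: [0.4844, -0.0233, 0.1961]
tool_rot: [3.139, -0.006, 2.95]
contact_force: [0.2, -0.1, -2.1]
gripper_width: 0.0615
```

```bash
python3 -c "
from h import *
for i in range(3):
    go(.4226,-.345,.19);im=shot('side','side9.png')
crop(im,200,170,180,135,'s9.png',2)
"
```

```text
t 13.43 pos [484.4 -23.3 196.1] d mm [ -61.8 -321.7   -6.1] rot [-0.0035 -0.0051 -0.0001] F [ 0.2 -0.1 -2.1] M [-0.05 -0.04 -0.01] w 0.0615
t 13.47 pos [483.9 -23.1 195.3] d mm [ -61.3 -321.9   -5.3] rot [-0.0039 -0.0065 -0.0001] F [ 0.5 -0.1 -2.5] M [0.05 0.01 0.02] w 0.0616
t 13.53 pos [483.6 -23.1 194.8] d mm [ -61.  -321.9   -4.8] rot [-0.0042 -0.0075 -0.    ] F [-0.3 -1.4 -1.9] M [-0.02 -0.01  0.05] w 0.0617
```

View pics/s9.png

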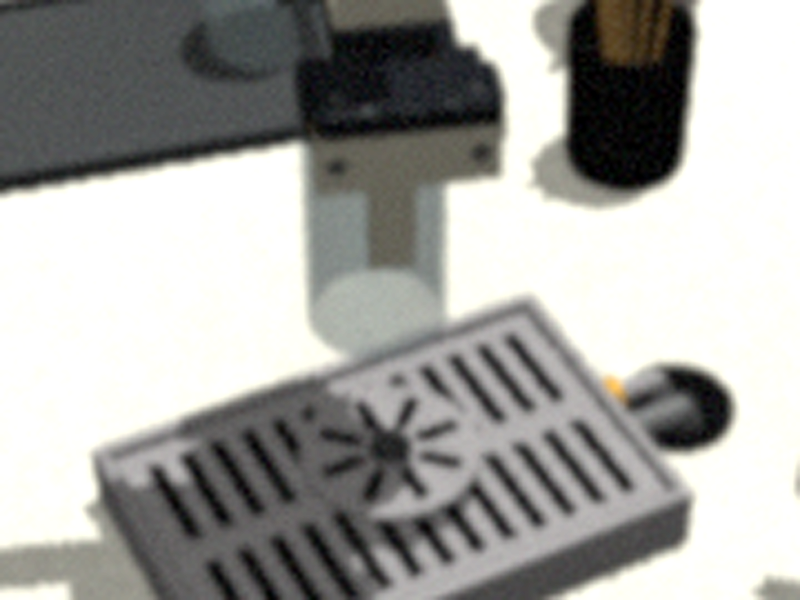

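servo_tool:
  plan:
    - [[-4,-20,0,-0.004,-0.006,0,40],[-7,-40,0,0,0,0,40],[-7,-42,0,0,0,0,40],[-7,-42,0,0,0,0,40],[-7,-42,0,0,0,0,40]]

```text
t: 14.2
tool_pos: [0.4477, -0.2094, 0.1888]
tool_rot: [3.137, -0.012, 2.956]
contact_force: [0.9, -0.0, -2.3]
gripper_width: 0.0621
```

```bash
python3 -c "
from h import *
go(.4236,-.3443,.19)
"
```

```text
t 14.2 pos [ 447.7 -209.4  188.8] d mm [ -24.1 -134.9    1.2] rot [-0.0063 -0.0106 -0.0064] F [ 0.9 -0.  -2.3] M [ 0.02 -0.04  0.02] w 0.0621
```

servo_tool:
  plan:
    - [[-7,-42,0,-0.003,-0.005,-0.003,40],[-6,-40,0,-0.003,-0.005,-0.003,40],[-5,-25,0,0,-0.003,0,40],[-2,-12,0,0,-0.002,0,40],[0,0,0,0,0,0,40]]

```text
t: 14.82
tool_pos: [0.4237, -0.3326, 0.1827]
tool_rot: [3.134, -0.004, 2.946]
contact_force: [0.7, -0.2, -2.7]
gripper_width: 0.0618
```

```bash
python3 -c "
from h import *
for i in range(3):
    go(.4236,-.3443,.15);im=shot('side','side10.png')
t=shot('top','top10.png')
crop(im,220,300,240,180,'s10.png',2);crop(t,400,200,160,170,'t10.png',2)
"
```

```text
t 14.82 pos [ 423.7 -332.6  182.7] d mm [ -0.1 -11.7 -32.7] rot [-0.008  -0.0021  0.0044] F [ 0.7 -0.2 -2.7] M [ 0.02  0.03 -0.01] w 0.0618
t 14.88 pos [ 423.8 -332.   182.7] d mm [ -0.2 -12.3 -32.7] rot [-0.0084 -0.0022  0.0038] F [ 0.2 -0.6 -1.8] M [0.04 0.   0.06] w 0.0613
t 14.93 pos [ 424.  -331.6  183. ] d mm [ -0.4 -12.7 -33. ] rot [-0.0081 -0.0019  0.003 ] F [ 0.4 -0.5 -2.6] M [-0.02  0.01  0.02] w 0.0619
```

View pics/s10.png

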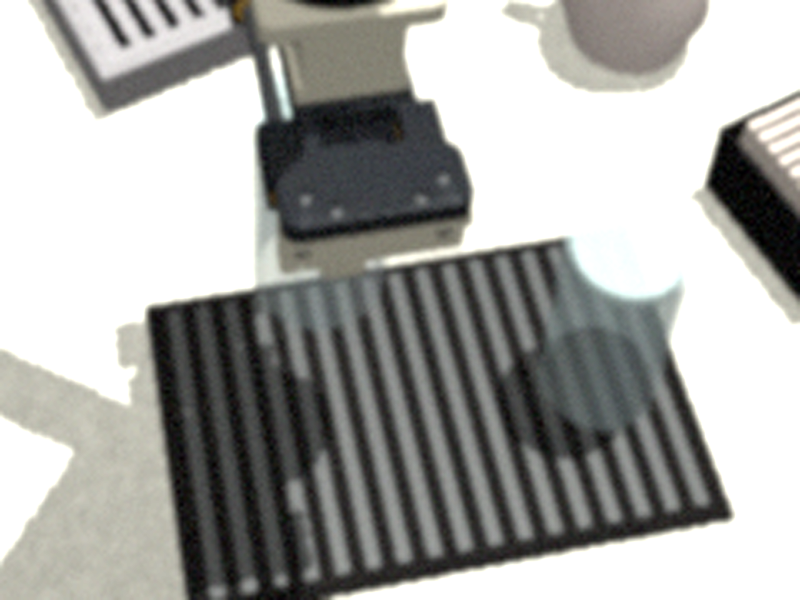

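View pics/t10.png

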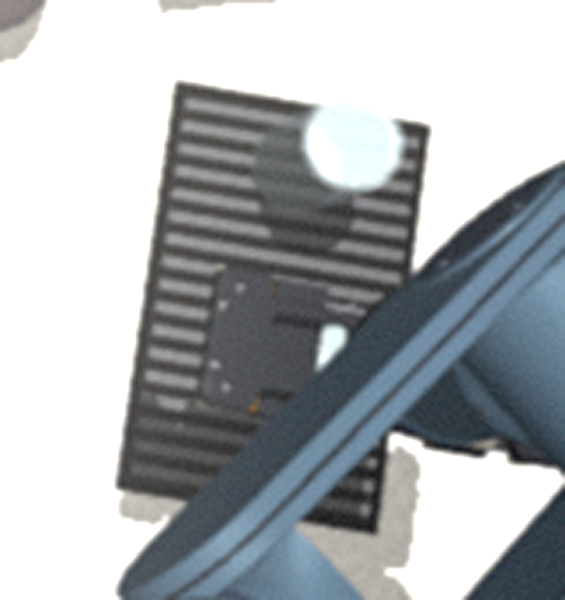

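servo_tool:
  plan:
    - [[-0.4,-12,-15,-0.008,-0.002,0.002,40],[0,-2,-20,0,0,0,40],[0,0,-20,0,0,0,40],[0,0,-10,0,0,0,40]]

```text
t: 15.52
tool_pos: [0.4265, -0.3427, 0.1192]
tool_rot: [-3.138, 0.005, 2.956]
contact_force: [0.0, 0.3, -1.6]
gripper_width: 0.0616
```

```bash
python3 -c "
from h import *
for p in((147,308),(563,240),(732,517)): print(onz('side',p[0]/3.333+220,p[1]/3.333+300,.008))
for i in range(3):
    go(.4236,-.3443,.076);im=shot('side','side11.png')
crop(im,220,300,240,180,'s11.png',2)
"
```

```text
[ 0.35855293 -0.25107913  0.008     ]
[ 0.58450509 -0.29477031  0.008     ]
[ 0.58794494 -0.46402982  0.008     ]
t 15.53 pos [ 426.5 -342.7  119.2] d mm [ -2.9  -1.6 -43.2] rot [ 0.004   0.0042 -0.0056] F [ 0.   0.3 -1.6] M [-0.04  0.02  0.04] w 0.0616
t 15.57 pos [ 426.2 -342.3  118.3] d mm [ -2.6  -2.  -42.3] rot [ 0.003   0.0034 -0.0056] F [-0.5  0.6 -4.1] M [0.06 0.02 0.02] w 0.0618
t 15.62 pos [ 426.3 -342.7  119.2] d mm [ -2.7  -1.6 -43.2] rot [ 0.0036  0.0037 -0.0055] F [ 0.3  0.3 -2.9] M [-0.03 -0.02 -0.03] w 0.0615
```

View pics/s11.png

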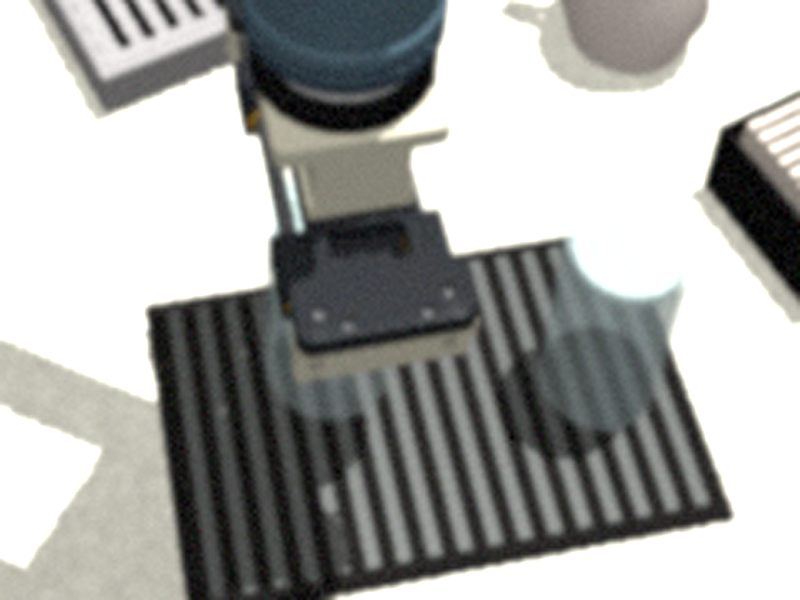

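servo_tool:
  plan:
    - [[-2.7,-1.6,-14,0.003,0.003,-0.005,40],[0,0,-14,0,0,0,40],[0,0,-10,0,0,0,40],[0,0,-4,0,0,0,40]]

```text
t: 16.18
tool_pos: [0.4245, -0.3458, 0.0768]
tool_rot: [-3.138, 0.004, 2.95]
contact_force: [0.2, -0.1, -2.3]
gripper_width: 0.062
```

```bash
python3 -c "
from h import *
for i in range(3):
    go(.4236,-.3443,.070);im=bot.camera('side')
"
```

```text
t 16.18 pos [ 424.5 -345.8   76.8] d mm [-0.9  1.5 -6.8] rot [0.0039 0.0034 0.    ] F [ 0.2 -0.1 -2.3] M [ 0.01  0.04 -0.01] w 0.062
t 16.23 pos [ 424.4 -345.7   76.5] d mm [-0.8  1.4 -6.5] rot [ 0.0035  0.0031 -0.    ] F [ 0.7 -0.2 -1.7] M [-0.01 -0.01 -0.01] w 0.0618
t 16.27 pos [ 424.6 -345.8   77.1] d mm [-1.   1.5 -7.1] rot [ 0.004   0.0034 -0.0001] F [-0.6 -0.1 -2.4] M [ 0.03 -0.   -0.06] w 0.0615
```

Upright correction toward the grasp attitude, then slow lowering.

servo_tool:
  plan:
    - [[-0.9,1.4,-3.5,0.006,0.001,0,40],[0,0,-2.5,0,0,0,40],[0,0,-2,0,0,0,40]]

```text
t: 16.7
tool_pos: [0.4244, -0.3453, 0.0702]
tool_rot: [3.141, 0.004, 2.95]
contact_force: [-0.3, 0.4, -3.2]
gripper_width: 0.062
```

```bash
python3 -c "
from h import *
for i in range(2):
    go(.4236,-.3443,.066);im=bot.camera('side')
"
```

```text
t 16.7 pos [ 424.4 -345.3   70.2] d mm [-0.8  1.  -4.2] rot [-0.      0.0044 -0.0002] F [-0.3  0.4 -3.2] M [-0.02 -0.08 -0.01] w 0.062
t 16.75 pos [ 424.3 -345.1   69.9] d mm [-0.7  0.8 -3.9] rot [-0.0004  0.004  -0.0001] F [-0.5 -0.1 -3. ] M [-0.02  0.03  0.02] w 0.0618
```

servo_tool:
  plan:
    - [[-0.5,0.5,-1.5,0.001,0.002,0,40],[0,0,-1.5,0,0,0,40]]

```text
t: 17.05
tool_pos: [0.4239, -0.3447, 0.0671]
tool_rot: [3.14, 0.002, 2.95]
contact_force: [-0.3, 0.3, -2.2]
gripper_width: 0.0615
```

servo_tool:
  plan:
    - [[0,0,-1,0,0,0,40]]

```text
t: 17.18
tool_pos: [0.4238, -0.3446, 0.066]
tool_rot: [3.14, 0.002, 2.95]
contact_force: [0.3, 1.0, -2.1]
gripper_width: 0.0616
```

```bash
python3 -c "
from h import *
for i in range(2):
    go(.4236,-.3443,.066);im=bot.camera('side')
"
```

```text
t 17.18 pos [ 423.8 -344.6   66. ] d mm [-0.2  0.3  0. ] rot [-0.0012  0.002  -0.0002] F [ 0.3  1.  -2.1] M [-0.03 -0.02 -0.01] w 0.0616
t 17.23 pos [ 423.9 -344.7   66. ] d mm [-0.3  0.4  0. ] rot [-0.0011  0.0021 -0.0002] F [ 0.5  0.2 -3. ] M [0.02 0.02 0.02] w 0.0621
```

servo_tool:
  plan:
    - [[0,0,-0.7,0,0,0,40]]

```text
t: 17.4
tool_pos: [0.424, -0.3447, 0.0659]
tool_rot: [3.14, 0.002, 2.95]
contact_force: [-1.9, 2.1, 6.7]
gripper_width: 0.0617
```

servo_tool:
  plan:
    - [[0,0,-0.7,0,0,0,40]]

```text
t: 17.52
tool_pos: [0.4239, -0.3448, 0.0659]
tool_rot: [3.14, 0.002, 2.95]
contact_force: [-1.2, 2.2, 5.8]
gripper_width: 0.0621
```

```bash
python3 -c "
from h import *
for i in range(3):
    go(.4236,-.3443,.066);im=bot.camera('side')
"
```

```text
t 17.52 pos [ 423.9 -344.8   65.9] d mm [-0.3  0.5  0.1] rot [-0.0008  0.0024 -0.0002] F [-1.2  2.2  5.8] M [ 0.51  0.35 -0.02] w 0.0621
t 17.57 pos [ 424.  -344.8   65.9] d mm [-0.4  0.5  0.1] rot [-0.0008  0.0025 -0.0002] F [-1.4  1.5  4.9] M [0.47 0.33 0.02] w 0.0613
t 17.62 pos [ 423.9 -344.8   65.9] d mm [-0.3  0.5  0.1] rot [-0.0007  0.0024 -0.0003] F [-1.6  1.3  4.6] M [0.49 0.31 0.  ] w 0.0618
```

servo_tool:
  plan:
    - [[0,0,0.3,0,0,0,66],[0,0,0,0,0,0,70],[0,0,0,0,0,0,80],[0,0,0,0,0,0,100],[0,0,0,0,0,0,100]]

```text
t: 18.3
tool_pos: [0.4245, -0.3455, 0.0665]
tool_rot: [-3.141, 0.004, 2.95]
contact_force: [0.8, 0.3, -0.9]
gripper_width: 0.0896
```

```bash
python3 -c "
from h import *
for i in range(3):
    go(.4236,-.3443,.066);im=bot.camera('side')
"
```

```text
t 18.3 pos [ 424.5 -345.5   66.5] d mm [-0.9  1.2 -0.5] rot [ 0.0009  0.0038 -0.0002] F [ 0.8  0.3 -0.9] M [-0.04  0.02  0.  ] w 0.0896
t 18.35 pos [ 424.6 -345.5   66.5] d mm [-1.   1.2 -0.5] rot [ 0.001   0.0038 -0.0002] F [0.3 0.2 0.8] M [ 0.04  0.   -0.03] w 0.0914
t 18.4 pos [ 424.5 -345.5   66.5] d mm [-0.9  1.2 -0.5] rot [ 0.0009  0.0038 -0.0002] F [ 0.3  0.8 -0.2] M [ 0.04 -0.03 -0.01] w 0.0922
```

Released. Retreat straight up, correcting drift.

servo_tool:
  plan:
    - [[-0.5,1,12,0,0.003,0,100],[0.5,0,20,0,0.001,0,100],[0.5,0,20,0,0.001,0,100],[0.5,0,25,0,0.001,0,100]]

```text
t: 18.95
tool_pos: [0.4245, -0.3432, 0.1459]
tool_rot: [3.141, -0.005, 2.95]
contact_force: [0.1, -0.6, -0.3]
gripper_width: 0.0932
```

servo_tool:
  plan:
    - [[0,0,30,0,0,0,100],[0,0,40,0,0,0,100],[0,0,40,0,0,0,100],[0,0,20,0,0,0,100]]

```text
t: 19.45
tool_pos: [0.4243, -0.3425, 0.2844]
tool_rot: [-3.14, -0.003, 2.95]
contact_force: [0.2, -0.9, 0.1]
gripper_width: 0.0933
```

servo_tool:
  plan:
    - [[-10,40,0,0,0,0,100],[-10,50,0,0,0,0,100],[-10,50,0,0,0,0,100],[-5,40,0,0,0,0,100],[0,20,0,0,0,0,100]]

```text
t: 20.08
tool_pos: [0.3878, -0.1389, 0.2912]
tool_rot: [-3.134, 0.006, 2.947]
contact_force: [0.5, -0.2, -0.2]
gripper_width: 0.0934
```

```bash
python3 -c "
from h import *
im=shot('side','side12.png');t=shot('top','top12.png')
go(.4236,-.3443,.066)
crop(t,425,215,110,140,'t12.png',2.2)
"
```

```text
t 20.18 pos [ 388.2 -139.   291.3] d mm [  35.4 -205.3 -225.3] rot [0.0084 0.0049 0.0019] F [ 0.5 -0.5  0.8] M [ 0.    0.04 -0.05] w 0.0931
```

View pics/side12.png

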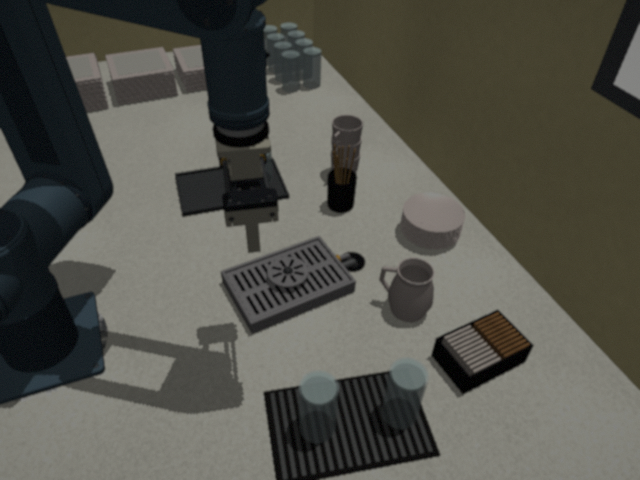

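View pics/top12.png

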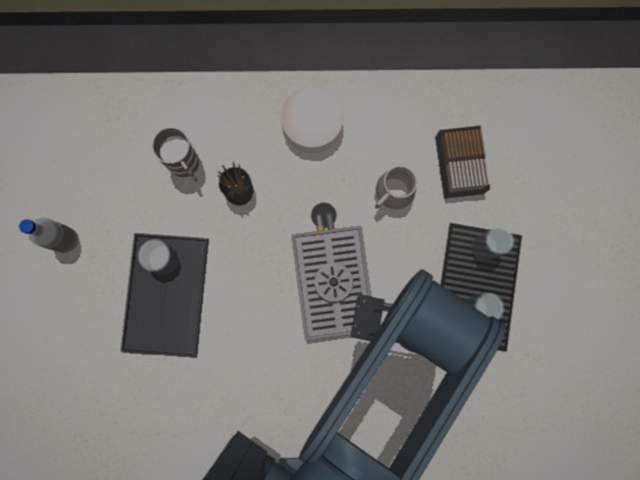

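View pics/t12.png

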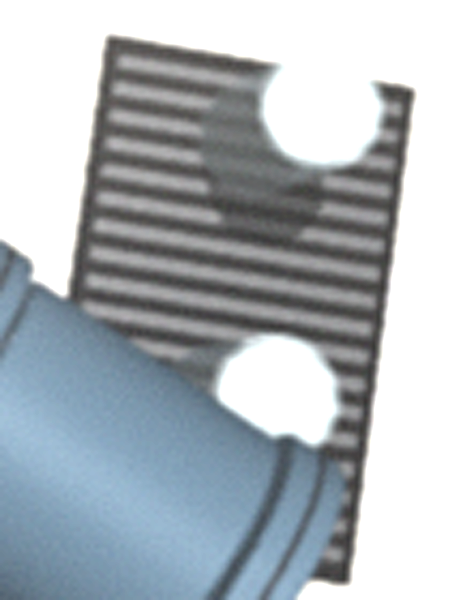

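```bash
python3 -c "
from h import *
f=600/140
print(onz('top',279/f+425-.4,396/f+215-.4,.128))
o=bot.observe(); print(o['t'],abs(o['joint_velocities']).max())
a=cv2.imread('pics/top0.png').astype(int);b=cv2.imread('pics/top12.png').astype(int)
for nm,(x,y,w,h) in dict(short=(136,236,36,36),stir=(215,160,45,50),jug=(370,160,50,55),drained=(480,225,40,35)).items(): print(nm,abs(a-b)[y:y+h,x:x+w].mean())
print(bot.finish_job())
"
```

```text
[ 0.42524719 -0.34640245  0.128     ]
20.175 0.0382984479269647
short 6.369084362139918
stir 6.0402962962962965
jug 7.146424242424242
drained 6.170238095238095
the job is handed in; nothing more can be done
None
```

I rinsed the tall glass and set it down upside down on the free end of the draining mat, then handed the job in at about 20 s of the 64 s allowed.

- **Grip:** I took the glass from the tray with a 30 N squeeze. It did not slip: it touched down on the mat at the height I had worked out from the grip.
- **Press:** I pressed it onto the rinser plate with tool tilt under 0.005 rad and within about 1 mm of the plate's centre as measured. From first contact to the rigid stop it travelled about 10 mm. I then held it on the stop for about 2.5 s, mostly at about 11 N. The highest reading was about 16 N, briefly.
- **Set-down:** It touched the mat with up to about 9 N, then I unloaded it, let go and moved the arm clear.

**Last checks:**
- The glass stands upright at (0.425, -0.346), about 3 mm from the drain spot I measured.
- The short glass, drained glass, jug and stirrers look the same in the before and after top pictures; the small differences are similar at all four.

**Less certain:**
- I could not measure the plate's tilt directly. I judged it level from the tool's attitude and the rigid stop.
- During the press there was a steady side force of about 2 N (up to 4 N briefly) that I did not fully remove.

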